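Stop the router and hold its guard gate wide

TASK

The desktop router behind the clear guard fence has finished its cut and I want to lift the part out: on the control box press feed hold (the oblong key) and let it come up, then press spindle stop (the mushroom key), each pressed right down, one at a time, and leave cycle start (the small square key between them) alone. Then pinch the slide bolt on the fixed front panel all the way back so that it clears the gate, squeeze the two-part grip on top of the gate to free its catch, and swing the gate towards you, past its detent, until it stands square to the front of the fence. Finish while still holding it wide open by that grip, because it swings back when let go, and do not shift the loose things lying about on the bench.

Things in the scene. Friction and masses are not known exactly. Their poses are not given: they have to be found in the camera images.
- gate_hinge (a point): Fixed point on the gate's vertical hinge line, 243 mm up. Axes are the guard's: x from its front (robot's side) to its back, y to the robot's left. The guard is a fixed fence, 205 mm high, of aluminium profile and clear sheet round a desktop router. From this point its front spans y -32 to 448 mm at x 0: gate y 0 to 219, fixed panel 224 to 448. Router: 271 mm high, x over 150 mm.
- hold_key_top (a point): Centre of the top of the feed-hold key: black oblong 36 x 18 mm, left end (+y) of the row of three keys on the control box. Top 62 mm above the bench, 12 mm proud of the box. The box is grey with a dark top, fixed, 190 mm (y, along the row) x 100 mm (x) x 50 mm high, on the bench in front of the fixed panel. Axes are the box's: x away from the robot, y left along the row.
- stop_key_top (a point): Centre of the top face of the spindle-stop key: black round mushroom, 32 mm across, at the right end of the row, 110 mm from the feed-hold key. Top 70 mm above the bench, 20 mm proud.
- start_key_top (a point): Centre of the top face of the cycle-start key: black, 18 mm square, in the middle of the row, 55 mm from either neighbour, 10 mm proud. Not to be pressed.
- hold_key (a joint): Travel of the feed-hold key, m: 0 up, 0.005 fully down. Springs back when released; 1.5 N to start moving, 5 N fully down.
- stop_key (a joint): Travel of the spindle-stop key, m: same as the feed-hold key.
- start_key (a joint): Travel of the cycle-start key, m: same spring and travel.
- bolt_pinch (a point): Fixed point at which to pinch the slide bolt from above, 232 mm up; axes as the guard's. On the front of the fixed panel's top rail (205 mm high) stand two steel plates side by side, tops at 250 mm, 14 mm deep in x: the fixed finger lug (left), outer face at y +13 mm from this point, and the bolt's thumb tab (right), outer face at y -27 mm with the bolt shot, -13 mm drawn.
- bolt (a joint): Travel of the slide bolt, m: 0 shot (its rod bars the gate's free stile), 0.014 fully drawn, its tab moved to +y up to the lug; clear of the gate from about 0.010. Closing the fingers along y about bolt_pinch draws it. About 5 N of friction; it stays where it is put. May start up to 0.002 drawn.
- gate_grip (a point): Grasp point of the squeeze grip on the gate's top, 243 mm up, 157 mm from the hinge line; it moves and its axes turn with the gate (shut: the guard's axes; y runs from hinge to free edge). Two black upright plates, 18 mm deep in x, tops at 262 mm, clear above 220 mm: fixed post, outer face at y -14 mm from this point; sprung lever, outer face at y +24 mm, +14 mm when squeezed.
- squeeze_lever: The sprung black lever plate of the squeeze grip, 12 x 18 x 46 mm. Its origin is on the hinge line at bench level when the lever is not squeezed (use gate_grip to find the grip).
- squeeze (a joint): Travel of the squeeze lever towards the post, m: 0 released (its tongue sits in the keeper on the middle post and locks the shut gate), 0.010 fully squeezed; gate free from about 0.008. Spring: 4 N to start, 10 N fully squeezed. Closing the fingers along the gate's y about gate_grip squeezes it; once the gate has swung out the catch holds nothing.
- gate (a joint): Gate angle, rad: 0 shut, growing anticlockwise seen from above as its free edge swings out to the robot; 1.57 square to the front, stop at 1.75. A self-closing hinge pulls it shut (at most 0.4 N m); a sprung ball detent between about 0.6 and 1.1 rad takes about 4 N more at the grip; let go from wide it swings back to about 1.1.
- spanner: Loose open-ended spanner lying on the bench, about 140 mm long, near the middle in front of the fence; leave it alone. Origin under its middle.
- brush: Loose flat chip brush with a wooden handle, 170 x 40 mm, 20 mm high, lying in front of the gate nearer the robot; leave it alone.
- screwdriver: Loose screwdriver with an orange handle, 200 mm long, to the right of the gate; leave it alone.
- jar: Loose glass jar with a steel lid, 60 mm across, 85 mm high, beside the right side of the fence; leave it alone.
- tape: Loose yellow tape measure, 65 x 34 x 63 mm, left of the control box; leave it alone.
Things that resemble listed ones, but are neither listed nor needed, are in the scene too. There is more than one size of the part that bears hold_key_top; the job needs the smaller.

How it is judged:
On the way, in this order (a step that is already met when the one before it is completed fails the run):
1. feed-hold key pressed down (at least 3.5 of 5 mm), spindle-stop key up (value of joint hold_key above 0.0035 m and value of joint stop_key below 0.001 m), for 0.05 s.
2. spindle-stop key pressed down (at least 3.5 of 5 mm), feed-hold key up again (value of joint stop_key above 0.0035 m and value of joint hold_key below 0.001 m), for 0.05 s.
3. slide bolt drawn clear (at least 11 of 14 mm), the gate still shut (value of joint bolt above 0.011 m and value of joint gate below 0.06 rad), for 0.2 s.
4. grip squeezed by the fingers (at least 7 of 10 mm), the gate not yet swung (value of joint squeeze above 0.007 m and contact force between the fingers and squeeze_lever above 2 N and value of joint gate below 0.1 rad), for 0.1 s.
5. gate swung past its detent (over 1.15 rad) (value of joint gate above 1.15 rad), for 0.1 s.
At the end, for the whole second after the job is handed in: The gate stands still at 1.40 rad (80 degrees) or wider, the fingers hold its squeeze grip (over 2 N on the lever, grasp point within 35 mm of the grip point), the slide bolt is drawn at least 11 mm, all three keys are up, and the loose things are where they lay, within 30 mm (value of joint gate above 1.4 rad and velocity of joint gate between -0.1 and 0.1 rad/s and contact force between the fingers and squeeze_lever above 2 N and distance between the grasp point and gate_grip below 0.035 m and value of joint bolt above 0.011 m and value of joint each of hold_key, stop_key, start_key below 0.001 m); the arm keeps its last pose, push and grip.
It fails at once if cycle start pressed (2 mm or more) (value of joint start_key above 0.002 m).
It fails at once if feed hold and spindle stop both down at once (value of joint each of hold_key, stop_key above 0.002 m).
It fails at once if a loose thing on the bench shifted by more than 30 mm (distance of any of spanner, brush, screwdriver, jar, tape from where it was at the start of the episode above 0.03 m).
It also fails if it takes over 54 s, if anything falls off the work surface, if the arm or the gripper's body presses on something with over 40 N, if the wrist force passes 120 N, or if a joint passes its speed limit or range.

ROBOT

A 7-joint arm with a two-finger parallel gripper is mounted at the origin on the work surface. World frame = base frame: x ahead of the robot, y to its left, z up, the work surface at z = 0. Lengths are in m, angles in rad, forces in N, time in s.
With the tool pointing down it reaches from about 0.4 to 0.85 m from the base axis. Payload 4.5 kg.
Tool frame: the origin (TCP) lies on the centre line of the jaws, within the pads' length; the fingertips stand r.tip_reach ahead of it and the grasp point (between the pads) lies 3 mm ahead of it (r.tip_reach is the distance from the TCP to the fingertips, in m); z points along the fingers, y is the line along which they close (so a half turn about z gives the same grasp; the last joint's range is limited). The gripper opens to 88 mm and grips with 3 to 60 N. Pads are 18 mm wide; open, the fingers measure 123 mm over their backs; the gripper's body (75 mm by 187 mm) begins 45 mm behind the grasp point.
Start: joints at [-1.098, 0.689, -0.195, 1.565, 0.157, 0.902, -0.215], TCP at [0.266, 0.566, 0.261] pointing down, gripper open.
Joint ranges: [-3.01, 3.01], [-0.46, 2.08], [-1.47, 1.51], [0.13, 2.56], [-1, 4.14], [0.04, 2.09], [-2.66, 2.66]. Speed limits (rad/s): [2.57, 2.57, 3.14, 3.14, 3.14, 3.14, 3.14].

INTERFACE

Orientations are given as a unit quaternion [x, y, z, w].
In Python, from plant import readout, eyes, ticket, r gives the robot as it stands. The module is installed in compiled form; this text tells all that it offers.
- The arm moves only by the tool carry_out, never from a script. Its argument "motion" is a list that holds one entry, the list of rows, each a list of 7 numbers: the shift along the tool's x, y, z in mm, then the turn, a rotation vector about the tool's x, y, z in rad, then the opening in per cent of the stroke, from 0 (shut) to 100 (fully open). In form: [[[dx, dy, dz, ax, ay, az, claw], ...]]. A call has 1 to 8 rows; each row shifts and turns the commanded pose from where the row before left it, along the tool's axes as they then stand; what a row does not reach is not made up. A row lasts 1/10 s, in which the tool goes at most 50 mm and 8.59 degrees, less where a joint would pass 70% of its speed; a pose out of reach is approached as far as the arm can. A call is refused whole if a number of a shift passes 50 or a number of a turn 0.15, either way. A call with a gripper value outside its range is refused whole. The fingers move at their own pace and stop on an object; "squeeze" is the grip in N (left out, the last holds). Time passes only in rows, so rows that do not move let the fingers close. It gives the time, the measured TCP pose, the force and the opening at its end, in the units of the state.
- readout.get_state(): the state, without advancing time (a new reading comes with each control period).
- eyes.snapshot(name): name is "scene" or "top" or "wrist"; returns a dict with "pixels" (420x560x3 uint8, red, green, blue), "K" (3x3 intrinsics, pixels), "origin" and "attitude" of the camera in the world. Camera axes: x right, y down, z forward; pixel columns grow to the right and rows downward; lengths in m; the calibration is good to about 2 mm. A picture is of the moment at which its call begins. There is no depth.
- ticket.finish_job(): hands the job in, once; it reports no verdict.
The state is a dict: "clock": time; "q": joint angles; "qd": joint speeds; "joint_torque": joint torques, N m; "tool_pos": TCP position; "eef_rot": TCP orientation; "contact_force": force on the tool from outside, world axes, zero at the start; "moment": the same for the moment, N m; "opening": opening from 0.0 (shut) to 1.0 (fully open).
Only numpy, scipy, OpenCV 4.12 (cv2) and the standard library are available. Lean on these libraries where they do the work, as an engineer would, in place of code of your own. Each camera call takes 0.05 s, during which the arm holds its last target. There are 200 camera calls.

## Working session

There is one attempt and no reset: what is moved stays moved. The work goes in short steps, Python scripts to look and compute and a tool call to move; the robot and the scene stay as the last step left them, time stands still between calls to the robot, and variables do not carry over. Pictures are saved under pics/ and viewed, on a budget of 10 in all, crops included, one or two more only if the job needs it, and the job is handed in when it is done.

Besides the shell and the picture viewer there is one more tool, called after "Call:" by a JSON object that holds its "api" and its "payload". carry_out: Moves the arm, as the interface text tells. Its arguments: {"type":"object","properties":{"motion":{"type":"array","items":{"type":"array","items":{"type":"array","items":{"type":"number"}}}},"squeeze":{"type":"number"}},"required":["motion"]}

```bash
mkdir -p pics; cat > h.py <<'E'
import numpy as np, cv2
from scipy.spatial.transform import Rotation as R
from plant import readout, eyes, ticket, r
def rot(a):
    a=np.array(a,float)
    return a if a.shape==(3,3) else R.from_quat(a).as_matrix()
def snap(n,f):
    s=eyes.snapshot(n); cv2.imwrite('pics/'+f+'.png',s['pixels'][:,:,::-1])
    np.savez('pics/'+f+'.npz',K=s['K'],o=s['origin'],A=rot(s['attitude'])); return s
def onz(f,u,v,z):
    d=np.load('pics/'+f+'.npz'); ray=d['A']@np.linalg.inv(d['K'])@[u,v,1]
    return d['o']+ray*(z-d['o'][2])/ray[2]
def px(f,p):
    d=np.load('pics/'+f+'.npz'); c=d['K']@(d['A'].T@(np.array(p)-d['o'])); return c[:2]/c[2]
E
python3 - <<'E'
from h import *
s=readout.get_state(); print({k:np.round(v,3) for k,v in s.items()}, r.tip_reach)
for n in('scene','top'):
    q=snap(n,n+'0'); print(n,np.round(q['origin'],3),np.round(q['K'],1).tolist(),np.round(rot(q['attitude']),2).tolist())
E
```

```text
{'clock': np.float64(0.0), 'q': array([-1.098,  0.69 , -0.195,  1.566,  0.157,  0.903, -0.215]), 'qd': array([ 0.002, -0.001, -0.001,  0.002,  0.001,  0.   ,  0.001]), 'joint_torque': array([-2.0000e-03, -5.2756e+01, -1.2680e+00, -1.5343e+01, -5.3000e-02,
        6.0000e-03,  0.0000e+00]), 'tool_pos': array([0.265, 0.565, 0.26 ]), 'eef_rot': array([ 0.218,  0.976, -0.001, -0.   ]), 'contact_force': array([ 0.399, -0.54 , -0.174]), 'moment': array([0.019, 0.007, 0.013]), 'opening': np.float64(1.0)} 0.022
scene [1.029 0.371 0.824] [[394.8, 0.0, 275.5], [0.0, 394.8, 208.1], [0.0, 0.0, 1.0]] [[-0.55, 0.62, -0.56], [0.84, 0.42, -0.35], [0.02, -0.66, -0.75]]
top [0.323 0.035 1.44 ] [[513.9, 0.0, 284.4], [0.0, 513.9, 209.6], [0.0, 0.0, 1.0]] [[0.02, -0.99, 0.14], [-1.0, -0.02, -0.01], [0.01, -0.14, -0.99]]
```

View pics/scene0.png

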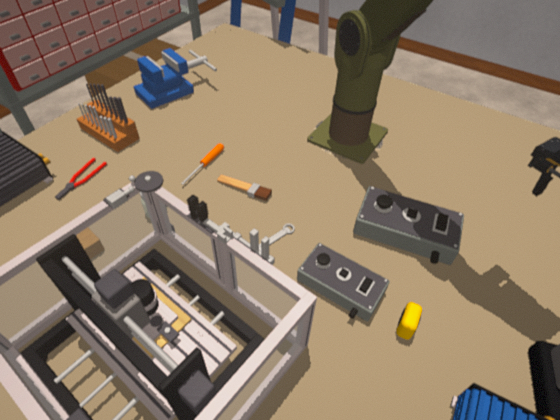

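View pics/top0.png

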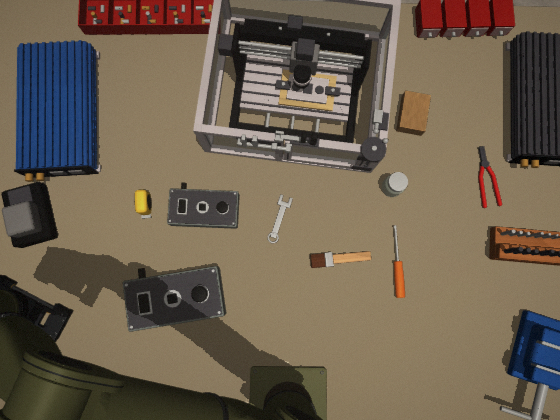

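```bash
python3 - <<'E'
from h import *
a=cv2.imread('pics/top0.png')[120:240,150:400]; b=cv2.imread('pics/scene0.png')[165:325,130:400]
a=cv2.resize(a,(750,360),interpolation=cv2.INTER_CUBIC)
b=cv2.resize(b,(0,0),fx=2.9,fy=2.9,interpolation=cv2.INTER_CUBIC)
cv2.imwrite('pics/ca.png',a);cv2.imwrite('pics/cb.png',b)
for p in [(182,206),(203,207.5),(222,208.5)]: print(onz('top0',*p,.065))
E
```

```text
[0.52645981 0.29553745 0.065     ]
[0.52347419 0.23883808 0.065     ]
[0.52174593 0.18755776 0.065     ]
```

View pics/ca.png

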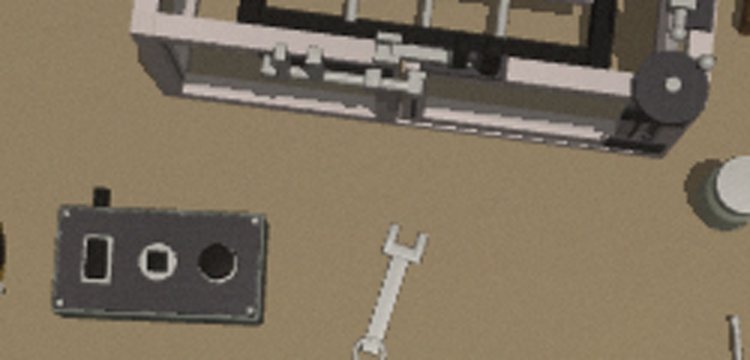

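View pics/cb.png

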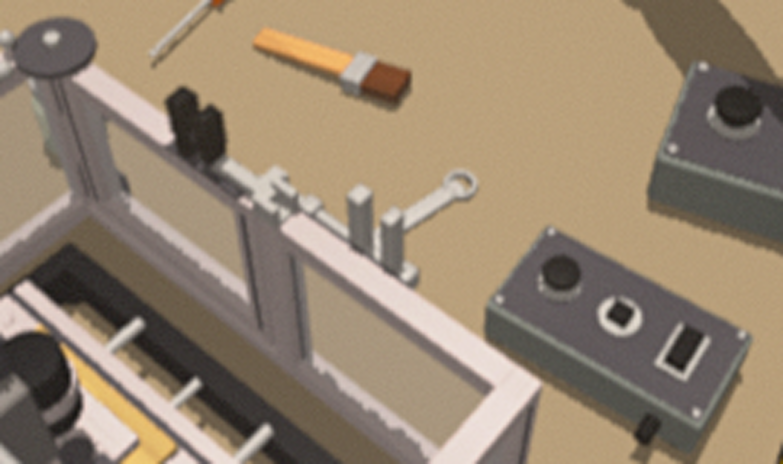

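```bash
cat >> h.py <<'E'
T=lambda u,v:(150+u/3-1/3,120+v/3-1/3)
S=lambda u,v:(130+u/2.9-.33,165+v/2.9-.33)
E
python3 - <<'E'
from h import *
def tri(t,s):
    A=np.zeros((3,3));b=np.zeros(3);L=[]
    for f,p in(('top0',T(*t)),('scene0',S(*s))):
        d=np.load('pics/'+f+'.npz'); ray=d['A']@np.linalg.inv(d['K'])@[*p,1];ray/=np.linalg.norm(ray)
        P=np.eye(3)-np.outer(ray,ray);A+=P;b+=P@d['o'];L.append((P,d['o']))
    x=np.linalg.solve(A,b);return np.round(x,4),[round(np.linalg.norm(P@(x-o))*1e3,1) for P,o in L]
for n,t,s in[('disc',(673,85),(53,41)),('tab',(313,50),(360,191)),('lug',(280,47),(392,213)),('cornTL',(133,35),(540,388)),('hold',(97,258),(686,347)),('stop',(217,262),(562,272)),('start',(157,261),(620,313))]: print(n,tri(t,s))
print('TL .205',onz('top0',*T(133,35),.205),onz('scene0',*S(540,388),.205))
print('bottom',onz('top0',*T(172,96),0),onz('top0',*T(664,157),0))
for n,s in[('tab',(360,191)),('lug',(392,213))]: print(n,onz('scene0',*S(*s),.25))
for s in[(185,95),(211,110)]: print('grip',onz('scene0',*S(*s),.262))
for n,t,s,z in[('hold',(97,258),(686,347),.062),('stop',(217,262),(562,272),.07),('start',(157,261),(620,313),.06)]: print(n,onz('top0',*T(*t),z),onz('scene0',*S(*s),z))
E
```

```text
disc (array([ 0.6568, -0.196 ,  0.2161]), [np.float64(0.5), np.float64(0.5)])
tab (array([0.6688, 0.0973, 0.2543]), [np.float64(0.9), np.float64(0.9)])
lug (array([0.6711, 0.1235, 0.2531]), [np.float64(0.8), np.float64(0.8)])
cornTL (array([0.6955, 0.2498, 0.1967]), [np.float64(0.5), np.float64(0.5)])
hold (array([0.5282, 0.2983, 0.0571]), [np.float64(1.3), np.float64(1.3)])
stop (array([0.5256, 0.1882, 0.065 ]), [np.float64(0.6), np.float64(0.6)])
start (array([0.5272, 0.2431, 0.0549]), [np.float64(0.1), np.float64(0.1)])
TL .205 [0.69321335 0.24792061 0.205     ] [0.69970811 0.25185421 0.205     ]
bottom [0.69516061 0.24351759 0.        ] [ 0.64519819 -0.22811708  0.        ]
tab [0.66574888 0.09606578 0.25      ]
lug [0.66883011 0.1228975  0.25      ]
grip [ 0.6722893  -0.04262853  0.262     ]
grip [ 0.67296338 -0.01942854  0.262     ]
hold [0.52781434 0.29614839 0.062     ] [0.53086214 0.29992708 0.062     ]
stop [0.52510131 0.18714378 0.07      ] [0.52866723 0.18990236 0.07      ]
start [0.52643057 0.24237473 0.06      ] [0.53053208 0.24383971 0.06      ]
```

Call:
{"api": "carry_out", "payload": {"motion": [[[0, 0, 0, 0, 0, -0.112, 50], [0, 0, 0, 0, 0, -0.112, 0], [0, 0, 0, 0, 0, -0.111, 0], [-48, -40, 0, 0, 0, 0, 0], [-48, -40, 0, 0, 0, 0, 0], [-48, -40, 0, 0, 0, 0, 0], [-48, -40, 0, 0, 0, 0, 0], [-48, -40, 0, 0, 0, 0, 0]]], "squeeze": 30}}

```text
clock: 0.9
tool_pos: [0.441, 0.3849, 0.2604]
eef_rot: [0.052, 0.999, -0.0, -0.0]
contact_force: [0.6, -0.0, 0.4]
opening: 0.297
```

Call:
{"api": "carry_out", "payload": {"motion": [[[-25, -19, 0, 0, 0, 0, 0], [-25, -19, 0, 0, 0, 0, 0], [0, 0, 0, 0, 0, 0, 0], [0, 0, 0, 0, 0, 0, 0]]]}}

```text
clock: 1.3
tool_pos: [0.4858, 0.3432, 0.2603]
eef_rot: [0.053, 0.999, -0.0, -0.0]
contact_force: [-0.6, 1.1, -0.2]
opening: 0.006
```

```bash
python3 - <<'E'
from h import *
s=readout.get_state();q=snap('wrist','w1')
print(s['clock'],s['tool_pos'],rot(s['eef_rot']).round(3).tolist(),s['opening'],s['contact_force'],q['origin'])
for n,p in dict(hold=(.529,.298,.062),start=(.5285,.243,.06),stop=(.527,.1885,.07),tab=(.668,.097,.25),lug=(.671,.1235,.25)).items(): print(n,px('w1',p).round())
E
```

```text
1.3 [0.4857918  0.34324815 0.26031664] [[-0.994, 0.105, -0.001], [0.105, 0.994, -0.0], [0.001, -0.0, -1.0]] 0.005529335931537161 [-0.63019712  1.06894996 -0.19424579] [0.41971535 0.35165444 0.3855335 ]
hold [243. 237.]
start [196. 241.]
stop [146. 248.]
tab [-53. 550.]
lug [-14. 550.]
```

View pics/w1.png

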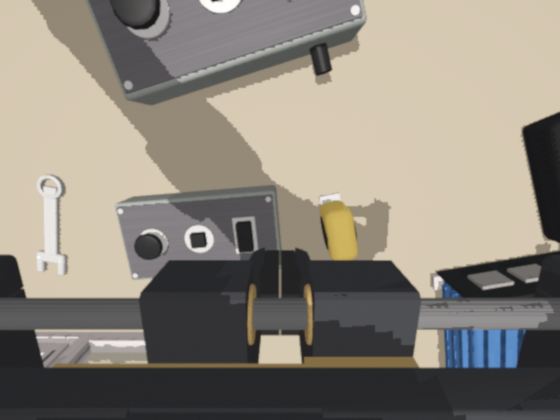

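Call:
{"api": "carry_out", "payload": {"motion": [[[-24, -20, 33, 0, 0, 0, 0], [-24, -20, 33, 0, 0, 0, 0], [0, 0, 45, 0, 0, 0, 0], [0, 0, 40, 0, 0, 0, 0], [0, 0, 5, 0, 0, 0, 0], [0, 0, 0, 0, 0, 0, 0]]]}}

```text
clock: 1.95
tool_pos: [0.5279, 0.3005, 0.1044]
eef_rot: [0.051, 0.999, -0.0, -0.001]
contact_force: [0.1, 1.0, 0.4]
opening: 0.006
```

Call:
{"api": "carry_out", "payload": {"motion": [[[0, -2, 15, 0, 0, 0, 0], [0, 0, 5, 0, 0, 0, 0], [0, 0, 5, 0, 0, 0, 0], [0, 0, 1, 0, 0, 0, 0], [0, 0, 0, 0, 0, 0, 0]]]}}

```text
clock: 2.45
tool_pos: [0.5297, 0.2983, 0.08]
eef_rot: [0.052, 0.999, 0.001, 0.001]
contact_force: [-1.7, 0.2, 4.1]
opening: 0.005
```

Call:
{"api": "carry_out", "payload": {"motion": [[[0, 0, 2, 0, 0, 0, 0], [0, 0, 0, 0, 0, 0, 0], [0, 0, 0, 0, 0, 0, 0]]]}}

```text
clock: 2.75
tool_pos: [0.5297, 0.2983, 0.0793]
eef_rot: [0.052, 0.999, 0.001, 0.001]
contact_force: [-3.4, 0.1, 17.3]
opening: 0.003
```

Call:
{"api": "carry_out", "payload": {"motion": [[[0, 0, -20, 0, 0, 0, 0], [0, 0, -22, 0, 0, 0, 0], [-3, -36, 0, 0, 0, 0, 0], [-3, -36, 0, 0, 0, 0, 0], [-3, -37, 0, 0, 0, 0, 0], [0, 0, 10, 0, 0, 0, 0], [0, 0, 0, 0, 0, 0, 0]]]}}

```text
clock: 3.45
tool_pos: [0.5266, 0.1864, 0.1081]
eef_rot: [0.053, 0.999, -0.001, -0.001]
contact_force: [0.1, 0.6, 0.2]
opening: 0.007
```

Call:
{"api": "carry_out", "payload": {"motion": [[[0, 2, 10, 0, 0, 0, 0], [0, 0, 6, 0, 0, 0, 0], [0, 0, 4, 0, 0, 0, 0], [0, 0, 2, 0, 0, 0, 0], [0, 0, 0, 0, 0, 0, 0]]]}}

```text
clock: 3.95
tool_pos: [0.5269, 0.1919, 0.0875]
eef_rot: [0.051, 0.999, 0.001, 0.0]
contact_force: [-1.7, 2.6, 6.3]
opening: 0.002
```

Call:
{"api": "carry_out", "payload": {"motion": [[[0, 0, 1, 0, 0, 0, 0], [0, 0, 0, 0, 0, 0, 0]]]}}

```text
clock: 4.15
tool_pos: [0.5269, 0.1919, 0.0873]
eef_rot: [0.051, 0.999, 0.001, 0.001]
contact_force: [-3.7, 2.2, 16.0]
opening: 0.001
```

Call:
{"api": "carry_out", "payload": {"motion": [[[0, 0, -40, 0, 0, 0, 0], [0, 0, -45, 0, 0, 0, 0], [0, 0, -48, 0, 0, 0, 0], [0, 0, -48, 0, 0, 0, 0], [0, -10, -45, 0, 0, 0, 30], [-30, -25, -40, 0, 0, 0, 60], [-40, -30, 0, 0, 0, 0, 100], [-30, 0, 0, 0, 0, 0, 100]]]}}

```text
clock: 4.95
tool_pos: [0.6193, 0.1115, 0.349]
eef_rot: [0.055, 0.998, -0.002, 0.002]
contact_force: [0.2, 0.2, -1.1]
opening: 0.346
```

Call:
{"api": "carry_out", "payload": {"motion": [[[0, 0, 0, 0, 0, 0, 100], [0, 0, 0, 0, 0, 0, 100], [0, 0, 0, 0, 0, 0, 100]]]}}

```text
clock: 5.25
tool_pos: [0.6155, 0.1189, 0.3471]
eef_rot: [0.051, 0.999, 0.0, -0.001]
contact_force: [0.3, -0.0, -0.5]
opening: 0.616
```

```bash
python3 - <<'E'
from h import *
s=readout.get_state();q=snap('wrist','w2')
print(s['clock'],s['tool_pos'],s['opening'],s['contact_force'],q['origin'])
for n,p in dict(tab=(.668,.097,.25),lug=(.671,.1235,.25),grip=(.670,-.034,.262),disc=(.657,-.196,.216)).items(): print(n,px('w2',p).round())
E
```

```text
5.25 [0.6154576  0.11892782 0.347084  ] 0.6160770448349877 [ 0.25543871 -0.02255397 -0.50915888] [0.5494634  0.12700519 0.47240365]
tab [258. 286.]
lug [290. 286.]
grip [ 95. 311.]
disc [-46. 286.]
```

View pics/w2.png

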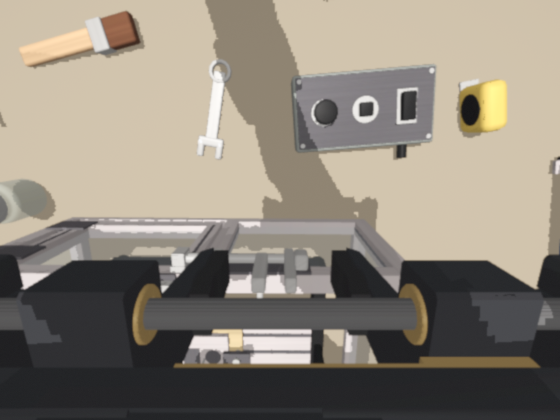

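Call:
{"api": "carry_out", "payload": {"motion": [[[-30, 4, 0, 0, 0, 0, 100], [-24, 0, 0, 0, 0, 0, 100], [0, 0, 0, 0, 0, 0, 100], [0, 0, 25, 0, 0, 0, 100], [0, 0, 25, 0, 0, 0, 100], [0, 0, 0, 0, 0, 0, 100]]]}}

```text
clock: 5.9
tool_pos: [0.6676, 0.116, 0.2943]
eef_rot: [0.051, 0.999, -0.001, -0.004]
contact_force: [-0.5, 0.4, 0.2]
opening: 1.003
```

Call:
{"api": "carry_out", "payload": {"motion": [[[-2, 1, 15, 0, 0, 0, 100], [0, 0, 15, 0, 0, 0, 100], [0, 0, 15, 0, 0, 0, 100], [0, 0, 14, 0, 0, 0, 100], [0, 0, 0, 0, 0, 0, 100], [0, 0, 0, 0, 0, 0, 100]]]}}

```text
clock: 6.5
tool_pos: [0.6733, 0.117, 0.2389]
eef_rot: [0.052, 0.999, 0.0, 0.0]
contact_force: [0.1, 0.5, 0.4]
opening: 0.998
```

Call:
{"api": "carry_out", "payload": {"motion": [[[2, 0, 3, 0, 0, 0, 70], [0, 0, 0, 0, 0, 0, 50], [0, 0, 0, 0, 0, 0, 45], [0, 0, 0, 0, 0, 0, 40], [0, 0, 0, 0, 0, 0, 35], [0, 0, 0, 0, 0, 0, 30], [0, 0, 0, 0, 0, 0, 25], [0, 0, 0, 0, 0, 0, 25]]], "squeeze": 20}}

```text
clock: 7.3
tool_pos: [0.6711, 0.1141, 0.2357]
eef_rot: [0.053, 0.999, -0.002, -0.0]
contact_force: [-1.1, 5.5, -0.3]
opening: 0.299
```

Call:
{"api": "carry_out", "payload": {"motion": [[[0, 0, 0, 0, 0, 0, 25], [0, 0, 0, 0, 0, 0, 20], [0, 0, 0, 0, 0, 0, 20], [0, 0, 0, 0, 0, 0, 20]]]}}

```text
clock: 7.7
tool_pos: [0.6711, 0.1146, 0.2356]
eef_rot: [0.053, 0.999, -0.002, -0.0]
contact_force: [-2.4, -5.6, 2.2]
opening: 0.286
```

Call:
{"api": "carry_out", "payload": {"motion": [[[0, 0, 0, 0, 0, 0, 60], [0, 0, 0, 0, 0, 0, 100], [0, 0, 0, 0, 0, 0, 100], [0, 0, -30, 0, 0, 0, 100], [0, 0, -40, 0, 0, 0, 100], [10, -10, -40, 0, 0, 0, 100], [25, -45, 0, 0, 0, 0, 100], [25, -45, 0, 0, 0, 0, 100]]]}}

```text
clock: 8.5
tool_pos: [0.6029, 0.0275, 0.3469]
eef_rot: [0.05, 0.999, 0.001, 0.002]
contact_force: [0.9, -1.6, 0.5]
opening: 0.988
```

Call:
{"api": "carry_out", "payload": {"motion": [[[0, -48, 0, 0, 0, 0, 100], [0, 0, 0, 0, 0, 0, 100], [0, 0, 0, 0, 0, 0, 100]]]}}

```text
clock: 8.8
tool_pos: [0.5979, -0.0224, 0.3456]
eef_rot: [0.053, 0.999, 0.0, 0.0]
contact_force: [-0.1, 0.7, -0.1]
opening: 0.997
```

```bash
python3 - <<'E'
from h import *
s=readout.get_state();q=snap('wrist','w3')
print(s['clock'],s['tool_pos'],s['opening'],s['contact_force'],q['origin'])
for n,p in dict(tab=(.668,.111,.25),lug=(.671,.1235,.25),grip=(.671,-.041,.262)).items(): print(n,px('w3',p).round())
a=cv2.imread('pics/w3.png')[180:360,160:460];cv2.imwrite('pics/w3c.png',cv2.resize(a,None,fx=2.6,fy=2.6,interpolation=cv2.INTER_CUBIC))
E
```

```text
8.8 [ 0.59787602 -0.02238946  0.34564874] 0.9967236503218833 [-0.11694865  0.7316914  -0.06989358] [ 0.53160903 -0.0140272   0.47077702]
tab [447. 287.]
lug [462. 289.]
grip [264. 316.]
```

View pics/w3c.png

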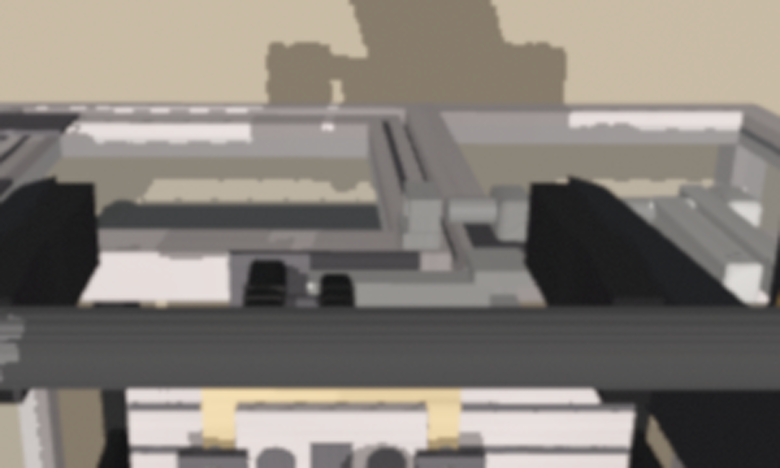

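Call:
{"api": "carry_out", "payload": {"motion": [[[-37, -4, 0, 0, 0, 0, 100], [-37, -4, 0, 0, 0, 0, 100], [0, 0, 0, 0, 0, 0, 100], [0, 0, 25, 0, 0, 0, 100], [0, 0, 25, 0, 0, 0, 100], [0, 0, 25, 0, 0, 0, 100], [0, 0, 20, 0, 0, 0, 100], [0, 0, 0, 0, 0, 0, 100]]]}}

```text
clock: 9.65
tool_pos: [0.6684, -0.0347, 0.2474]
eef_rot: [0.05, 0.999, 0.001, -0.003]
contact_force: [-0.4, -0.1, -0.1]
opening: 0.999
```

Call:
{"api": "carry_out", "payload": {"motion": [[[-2, -2, 2, 0, 0, 0, 70], [0, 0, 0, 0, 0, 0, 60], [0, 0, 0, 0, 0, 0, 50], [0, 0, 0, 0, 0, 0, 45], [0, 0, 0, 0, 0, 0, 40], [0, 0, 0, 0, 0, 0, 40]]], "squeeze": 25}}

```text
clock: 10.25
tool_pos: [0.6726, -0.0382, 0.249]
eef_rot: [0.052, 0.999, 0.001, 0.001]
contact_force: [0.2, 5.4, 0.2]
opening: 0.48
```

Call:
{"api": "carry_out", "payload": {"motion": [[[0, 0, 0, 0, 0, 0, 30], [0, 0, 0, 0, 0, 0, 20], [0, 0, 0, 0, 0, 0, 20], [0, 0, 0, 0, 0, 0, 20]]]}}

```text
clock: 10.65
tool_pos: [0.6725, -0.0399, 0.2489]
eef_rot: [0.052, 0.999, -0.0, 0.0]
contact_force: [-0.9, -0.4, 4.4]
opening: 0.313
```

Call:
{"api": "carry_out", "payload": {"motion": [[[0, 0, 0, 0, 0, 0, 20], [0, 0, 0, 0, 0, 0, 20], [6, -0.1, 0, 0, 0, -0.04, 20], [6, -0.1, 0, 0, 0, -0.04, 20], [6, -0.1, 0, 0, 0, -0.04, 20], [6, -0.1, 0, 0, 0, -0.04, 20], [0, 0, 0, 0, 0, 0, 20]]], "squeeze": 40}}

```text
clock: 11.35
tool_pos: [0.6478, -0.0394, 0.2489]
eef_rot: [-0.028, 1.0, -0.0, 0.0]
contact_force: [0.5, -1.5, 5.1]
opening: 0.31
```

```bash
cat >> h.py <<'E'
def st():
    s=readout.get_state();m=rot(s['eef_rot']);p=s['tool_pos'];v=p[:2]-[.656,-.196]
    print('q',s['q'].round(2),'pos',p.round(4),'F',s['contact_force'].round(1),'tool F',(m.T@s['contact_force']).round(1),'M',s['moment'].round(2),'op',s['opening'],'tool yaw from shut',np.arctan2(-m[0,1],m[1,1])+.1054,'hinge ang',np.arctan2(-v[0],v[1])+.1054,'rad',np.hypot(*v))
E
python3 -c "
from h import *
st()"
```

```text
q [ 0.21  0.76 -0.41  1.49  0.34  0.97  1.32] pos [ 0.6478 -0.0394  0.2489] F [ 0.5 -1.5  5.1] tool F [-0.4 -1.5 -5.1] M [ 0.33 -0.03 -0.17] op 0.31016819696249465 tool yaw from shut 0.16235298714520313 hinge ang 0.15772359306497433 rad 0.1568010067543886
```

Call:
{"api": "carry_out", "payload": {"motion": [[[11, -0.4, 0, 0, 0, -0.07, 20], [11, -0.4, 0, 0, 0, -0.07, 20], [11, -0.4, 0, 0, 0, -0.07, 20], [11, -0.4, 0, 0, 0, -0.07, 20], [11, -0.4, 0, 0, 0, -0.07, 20], [11, -0.4, 0, 0, 0, -0.07, 20], [11, -0.4, 0, 0, 0, -0.07, 20], [0, 0, 0, 0, 0, 0, 20]]]}}

```text
clock: 12.15
tool_pos: [0.5752, -0.0619, 0.2489]
eef_rot: [-0.27, 0.963, 0.0, 0.001]
contact_force: [1.7, 0.2, 3.8]
opening: 0.306
```

```bash
python3 -c "
from h import *
st()"
```

```text
q [ 0.35  0.69 -0.56  1.71  0.45  0.88  1.71] pos [ 0.5752 -0.0619  0.2489] F [1.7 0.2 3.8] tool F [-1.6 -0.7 -3.8] M [ 0.54  0.06 -0.17] op 0.30622811190106164 tool yaw from shut 0.6522284802283336 hinge ang 0.6478348723620915 rad 0.15658081475281083
```

Call:
{"api": "carry_out", "payload": {"motion": [[[11, -0.4, 0, 0, 0, -0.07, 20], [11, -0.4, 0, 0, 0, -0.07, 20], [11, -0.4, 0, 0, 0, -0.07, 20], [11, -0.4, 0, 0, 0, -0.07, 20], [11, -0.4, 0, 0, 0, -0.07, 20], [11, -0.4, 0, 0, 0, -0.07, 20], [11, -0.4, 0, 0, 0, -0.07, 20], [0, 0, 0, 0, 0, 0, 20]]]}}

```text
clock: 12.95
tool_pos: [0.5213, -0.1165, 0.2489]
eef_rot: [-0.495, 0.869, 0.0, -0.0]
contact_force: [1.0, 1.9, 4.9]
opening: 0.305
```

```bash
python3 -c "
from h import *
st()"
```

```text
q [ 0.56  0.66 -0.71  1.84  0.56  0.85  2.18] pos [ 0.5213 -0.1165  0.2489] F [1.  1.9 4.9] tool F [-2.2  0.1 -4.9] M [ 0.69  0.36 -0.01] op 0.3054027173081705 tool yaw from shut 1.1419749221578839 hinge ang 1.1428257032868363 rad 0.15637871874074014
```

Call:
{"api": "carry_out", "payload": {"motion": [[[9.4, -0.3, 0, 0, 0, -0.06, 20], [9.4, -0.3, 0, 0, 0, -0.06, 20], [9.4, -0.3, 0, 0, 0, -0.06, 20], [9.4, -0.3, 0, 0, 0, -0.06, 20], [6.3, -0.1, 0, 0, 0, -0.04, 20], [0, 0, 0, 0, 0, 0, 20]]]}}

```text
clock: 13.55
tool_pos: [0.5047, -0.1565, 0.2488]
eef_rot: [-0.612, 0.791, 0.0, -0.0]
contact_force: [-1.9, 1.7, 8.0]
opening: 0.309
```

```bash
python3 -c "
from h import *
st()"
```

```text
q [ 0.69  0.68 -0.8   1.85  0.62  0.88  2.47] pos [ 0.5047 -0.1565  0.2488] F [-1.9  1.7  8. ] tool F [-1.2  2.3 -8. ] M [ 0.58  0.77 -0.13] op 0.30864893522783077 tool yaw from shut 1.4215907815275073 hinge ang 1.4210645863044322 rad 0.15632275166124318
```

Call:
{"api": "carry_out", "payload": {"motion": [[[7.8, -0.2, 0, 0, 0, -0.05, 20], [7.8, -0.2, 0, 0, 0, -0.05, 20], [3, 0, 0, 0, 0, -0.02, 20], [0, 0, 0, 0, 0, 0, 20], [0, 0, 0, 0, 0, 0, 20], [0, 0, 0, 0, 0, 0, 20]]]}}

```text
clock: 14.15
tool_pos: [0.5012, -0.1743, 0.2489]
eef_rot: [-0.658, 0.753, 0.0, -0.0]
contact_force: [-0.8, -0.2, 8.7]
opening: 0.311
```

```bash
python3 -c "
from h import *
st(); s=readout.get_state(); print(s['qd'].round(3))
snap('scene','scene1'); snap('top','top1')
a=cv2.imread('pics/scene1.png');b=cv2.imread('pics/top1.png')[100:320,60:460]
b0=cv2.imread('pics/top0.png')[100:320,60:460]
cv2.imwrite('pics/fin.png',np.vstack([cv2.resize(np.hstack([b0,b]),(800,220)),np.pad(cv2.resize(a,(500,375)),((0,0),(0,300),(0,0)))]))
"
```

```text
q [ 0.75  0.7  -0.85  1.84  0.66  0.91  2.59] pos [ 0.5012 -0.1743  0.2489] F [-0.8 -0.2  8.7] tool F [ 0.3  0.8 -8.7] M [ 0.3   0.82 -0.26] op 0.3106763352537214 tool yaw from shut 1.5412798567755714 hinge ang 1.5366565108715502 rad 0.1563019093911904
[ 0.001  0.     0.002 -0.002  0.002  0.    -0.   ]
```

View pics/fin.png

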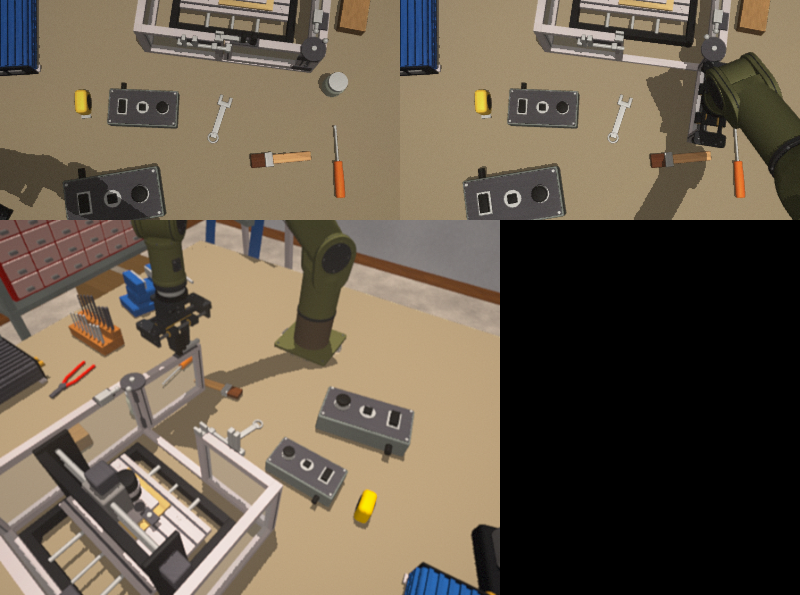

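The last picture shows the gate standing square to the fence, held by the gripper at about (180,340). The bolt plates are together at (238,437). The spanner, brush, screwdriver and tape are where they lay, and the jar is hidden by the arm. I'm handing in.

```bash
python3 -c "
from h import *
print(ticket.finish_job()); st()"
```

```text
the job is handed in; nothing more can be done
None
the job is handed in; nothing more can be done
```

The job is handed in, with the gate held open at about 1.54 rad (88°) at 14.2 s of the 54 s allowed. The hand-in gives no verdict.

- **Keys:** I pressed feed hold to its stop and let it up, then did the same with spindle stop. The force rose to 17 N and 16 N at the bottom, and I kept clear of cycle start.
- **Bolt:** I pinched it fully back. The fingers closed to about 25 mm, against 26 mm expected when drawn. Later pictures show its tab still against the lug.
- **Gate:** I squeezed the grip to about 27.5 mm (28 mm is full) and swung the gate past its detent. My last reading had the arm still and the grip closed at 27 mm with the grip force set to 40 N. The gate angle comes from the TCP position and my estimate of the hinge line.

**Not fully confirmed:**
- The arm hid the jar in the last overhead view, so I could not check that it hadn't moved. The other loose things looked unmoved.
- The wrist joint ended at 2.59 rad, close to its 2.66 limit, so I stopped just short of exactly square.
- A steady push of about 9 N upward on the tool remained while holding the grip, and I did not find its cause.
- I viewed 8 pictures.

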